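# Prop the drying cabinet's door ajar on the third hole of its stay

### The job

The small drying cabinet's door is shut by its spring: swing it open by its stay arm and set the arm's third hole, counted from the arm's pivot on the door, over the peg on the cabinet's roof, so that the arm lies flat and holds the door ajar by itself. The peg can be clamped anywhere along its short slot, so feel for it gently: never push the arm against the peg with more than about 20 N. Leave the other things on and round the cabinet where they are, then let go.

Things in the scene. Friction and masses are not known exactly. Their poses are not given: they have to be found in the camera images.
- cabinet: Fixed drying cabinet, 200 (x) x 220 (y) x 104 mm high, aluminium frame, clear sides, a circuit board inside. Origin: centre of its underside, on the bench; z up; its door closes the -x side. The door (205 mm wide, 12 mm thick, 100 mm high) hangs on a vertical hinge axis through (-106, 100) mm of this frame and runs from there towards -y. The flat roof's top is at z = 104 mm.
- door (a joint): Door angle, rad: 0 shut, grows as its free edge swings out to the cabinet's -x; stop at 0.9. A spring closes it with 0.30 N m when shut plus 0.6 N m per rad (about 4 N at the stay's pivot when propped): it does not stay open by itself. The third hole on the peg gives about 0.29 to 0.48.
- stay_pivot (a point): The stay arm's pivot on the door's top edge, 140 mm from the door's hinge axis, at the level of the arm's underside. Here the arm swivels about the vertical and also hinges up freely (to 0.7 rad); down, it stops level, 2 mm above the roof. It starts so, lying to the -y side of the peg. It weighs about 110 g and falls back when released.
- stay: The stay arm: flat steel bar 24 mm wide, 5 mm thick, 216 mm long with round ends, lying over the roof. Origin on the pivot axis at mid thickness, x along the arm towards its free end, z up out of its flat face. Four through holes of 10.5 mm diameter at x = 58, 86, 114 and 142 mm (first to fourth); the grip post at x = 168 mm.
- stay_hole3 (a point): Centre of the third hole, x = 114 mm along the arm, at the arm's underside.
- stay_post (a point): Grip post on the arm: upright black round post, 14 mm diameter, to 38 mm above the arm's top face (20 mm collar round the lowest 3 mm), in a rubber bush that gives along the post by 1 mm per 4 N, 5 mm at most. The point is on its axis, 26 mm above the arm's top face: a good TCP place for a grasp from above, 137 mm above the bench while the arm is level. Nothing else as high is within 60 mm.
- peg_mid (a point): Middle of the peg's slot, 2 mm above the roof (underside of the flat arm), at (-45, -30) mm in the cabinet's frame, same axes. The steel peg is clamped on the line y = 0, up to 11 mm either way in x; its place is not measured. Peg: 8 mm diameter to 9 mm above the roof, tapering to 6 mm at its tip, 12 mm above this point. A hole centred within 2 mm of it slips over the taper.
- waffle_pack: Bystander: flat square chip tray, white lid on a dark base, 51 x 51 x 9 mm, lying on the cabinet's roof on the hinge side. Origin: centre of its underside.
- petri_dish: Bystander: clear dish, 55 mm diameter, 12 mm high, on the bench at the cabinet's +y side. Origin: centre of its underside.
- tool_vial: Bystander: vial 13 x 51 x 13 mm lying on the bench at the cabinet's -y side. Origin: centre of its underside.
- loupe: Bystander: black loupe, 36 mm diameter, 36 mm high, standing on the bench behind the cabinet. Origin: centre of its underside.

How it is judged:
By the outcome, as a careful person would: the job done as asked, in the order asked, and still so for the second after the job is handed in, with the robot touching nothing.
It also fails if it takes over 64 s, if anything falls off the work surface, if the arm or the gripper's body presses on something with over 40 N, if the wrist force passes 120 N, or if a joint passes its speed limit or range.

### The arm

A 6-joint arm with a two-finger parallel gripper is mounted at the origin on a cart in front of the work surface, level with it; the furniture and walls round the work are solid. World frame = base frame: x ahead of the robot, y to its left, z up, the work surface at z = 0. Lengths are in m, angles in degrees, forces in N, time in s.
With the tool pointing down it reaches from about 0.375 to 0.9 m from the base axis. Payload 3.1 kg.
Tool frame: the origin (TCP) lies between the finger pads, 19 mm behind the fingertips; this is the grasp point; z points along the fingers, y is the line along which they close (so a half turn about z gives the same grasp; the last joint's range is limited). The gripper opens to 87 mm and grips with 3 to 60 N. Pads are 19 mm wide; open, the fingers measure 117 mm over their backs; the gripper's body (75 mm by 190 mm) begins 51 mm behind the grasp point.
Start: joints at [65.69, 30.224, 82.088, -0, 67.689, -10.227], TCP at [0.152, 0.606, 0.241] pointing down, gripper open.
Joint ranges: [-176.69, 176.69], [-43.24, 126.21], [12.49, 139.97], [-82, 262], [0, 151.66], [-163.58, 163.58]. Speed limits (degrees/s): [159.86, 159.86, 180, 180, 180, 180].

### API

Orientations are given as a 3x3 rotation matrix whose columns are the frame's x, y, z axes.
In Python, from rig import read_state, capture, camera_info, hand_in gives the robot as it stands.
- The arm moves only by the tool drive_tool, never from a script. Its argument "motion" is a list of rows, each a list of 2 entries, a list of its own where there are three numbers: the shift along the tool's x, y, z in mm, then the turn, a rotation vector about the tool's x, y, z in rad. A call has 1 to 5 rows; each row shifts and turns the commanded pose from where the row before left it, along the tool's axes as they then stand; what a row does not reach is not made up. A row lasts 1/10 s, in which the tool goes at most 50 mm and 8.59 degrees, less where a joint would pass 70% of its speed; a pose out of reach is approached as far as the arm can. A call is refused whole if a number of a shift passes 50 or a number of a turn 0.15, either way. A call with a gripper value outside its range is refused whole. "gripper" is the opening, from 0 (shut) to 1 (fully open), set as the call begins (left out, the last holds). The fingers move at their own pace and stop on an object; the grip force is fixed at half the most. Time passes only in rows, so rows that do not move let the fingers close. It gives the time, the measured TCP pose, the force, the opening and the grip force at its end, in the units of the state.
- read_state(): the state, without advancing time (a new reading comes with each control period).
- capture(name): name is "side" or "top"; returns the picture (480x640x3 uint8, red, green, blue); there is no depth.
- camera_info(name): a dict with "fovy" (degrees; the focal length in pixels is half the picture's height over the tangent of half this angle, whatever the lens; pixels are square), "cx", "cy" (the principal point, pixels), "xyz" and "orientation" of the camera in the world. Camera axes: x right, y down, z forward; pixel columns grow to the right and rows downward; lengths in m; the calibration is good to about 2 mm. A picture is of the moment at which its call begins. camera_info takes no time and is no camera call.
- hand_in(): hands the job in; it is judged then, once.
The state is a dict: "time_s": time; "joint_positions": joint angles; "qvel": joint speeds; "tau": joint torques, N m; "position": TCP position; "tcp_rot": TCP orientation; "force": force on the tool from outside, world axes, zero at the start; "moment": the same for the moment, N m; "opening": opening from 0.0 (shut) to 1.0 (fully open); "grasp_force": force on a finger pad.
Only numpy, scipy, OpenCV 4.12 (cv2) and the standard library are available. Lean on these libraries where they do the work, as an engineer would, in place of code of your own. Each camera call takes 0.05 s, during which the arm holds its last target. There are 200 camera calls.

## Working session

There is one attempt and no reset: what is moved stays moved. The work goes in short steps, Python scripts to look and compute and a tool call to move; the robot and the scene stay as the last step left them, time stands still between calls to the robot, and variables do not carry over. Pictures are saved under pics/ and viewed, at most 10 in all, crops included, and the job is handed in when it is done.

Besides the shell and the picture viewer there is one more tool, called by a JSON object that holds its "name" and its "arguments", one argument or row to a line. drive_tool: Moves the arm, as the interface text tells. Its arguments: {"type":"object","properties":{"motion":{"type":"array","items":{"type":"array"}},"gripper":{"type":"number"}},"required":["motion"]}

```bash
mkdir -p pics
python3 - <<'E'
from rig import *
import cv2,json
for n in("top","side"):
    i=capture(n);cv2.imwrite(f"pics/{n}0.png",cv2.cvtColor(i,cv2.COLOR_RGB2BGR));print(n,camera_info(n))
s=read_state();print(s)
E
```

```text
top {'fovy': 47.41329734227433, 'cx': 319.0138786602913, 'cy': 236.49242501962172, 'xyz': array([0.52208873, 0.05030334, 0.98924498]), 'orientation': array([[ 0.00692059, -0.99883083,  0.04784425],
       [-0.9998289 , -0.00609086,  0.0174663 ],
       [-0.01715446, -0.04795694, -0.99870209]])}
side {'fovy': 45.38408083884575, 'cx': 318.9953356810773, 'cy': 249.8461282115671, 'xyz': array([ 0.37931058, -0.84088806,  0.75237315]), 'orientation': array([[ 0.97651337, -0.12760022,  0.17360822],
       [-0.21540738, -0.56093268,  0.7993461 ],
       [-0.00461421, -0.81796865, -0.57524429]])}
{'time_s': 0.1, 'joint_positions': array([ 6.56913508e+01,  3.02740949e+01,  8.21484809e+01, -1.73795809e-03,
        6.76905956e+01, -1.02286015e+01]), 'qvel': array([ 0.03878064, -0.06356907, -0.16988439, -0.00818906, -0.01446568,
       -0.03099744]), 'tau': array([-1.68280444e-04, -4.40990567e+01, -1.77149856e+01,  6.35394920e-02,
        5.33543411e-02, -5.00885903e-05]), 'position': array([0.15177993, 0.60564576, 0.24036771]), 'tcp_rot': array([[-9.69959472e-01,  2.43265291e-01, -7.87525143e-04],
       [ 2.43266351e-01,  9.69957834e-01, -1.81164372e-03],
       [ 3.23156144e-04, -1.94879936e-03, -9.99998049e-01]]), 'force': array([ 0.1518562 ,  0.66240207, -0.53495955]), 'moment': array([-0.00549212, -0.01138898, -0.0124854 ]), 'grasp_force': 0.0, 'opening': 1.0017891232626244}
```

View pics/top0.png

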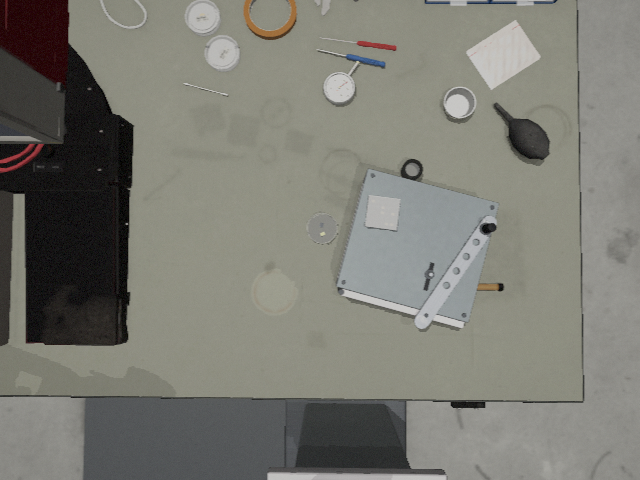

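View pics/side0.png

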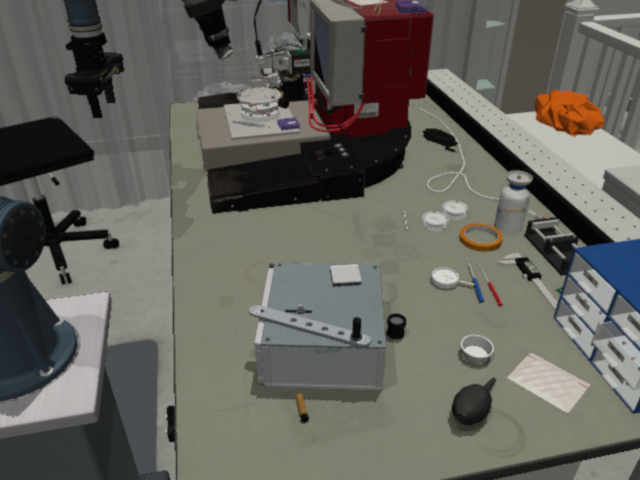

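The top view shows the cabinet around (415,245), with its door at the bottom. The peg and slot are near (430,275), the stay pivot near (422,322) and the post near (489,227). I'll zoom in for accurate pixels.

Run:
```python
import cv2,numpy as np
a=cv2.imread("pics/top0.png")[160:340,330:510];b=cv2.imread("pics/side0.png")[255:345,240:390]
cv2.imwrite("pics/c1.png",cv2.resize(a[30:],None,fx=4,fy=4,interpolation=cv2.INTER_CUBIC))
cv2.imwrite("pics/c2.png",cv2.resize(b,None,fx=5,fy=5,interpolation=cv2.INTER_CUBIC))
```

```text
(no output)
```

View pics/c1.png

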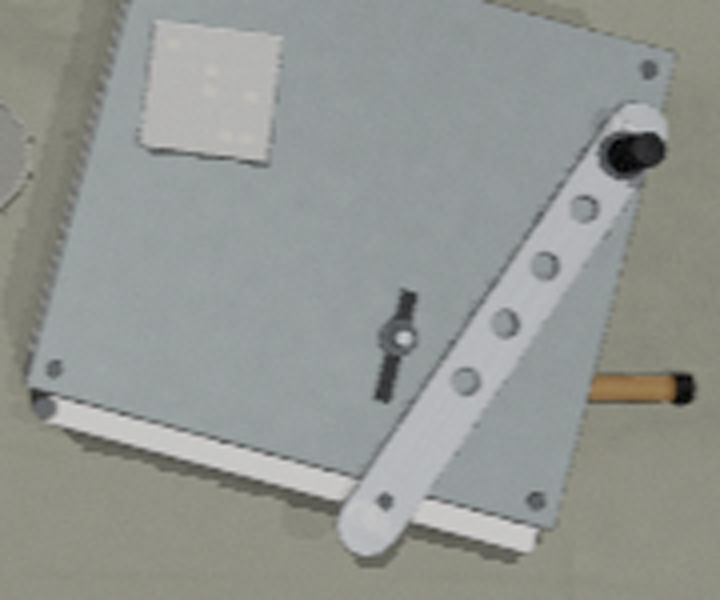

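View pics/c2.png

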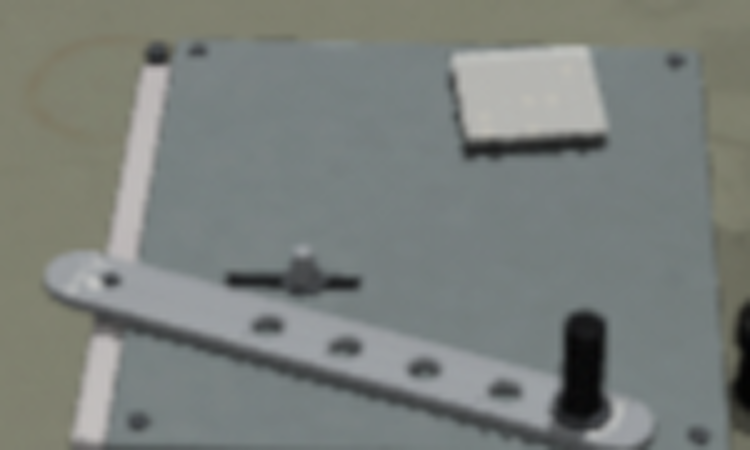

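```bash
cat > h.py <<'E'
from rig import *
import numpy as np
def ray(n,p):
    c=camera_info(n);f=240/np.tan(np.radians(c["fovy"]/2))
    d=np.asarray(c["orientation"])@np.array([(p[0]-c["cx"])/f,(p[1]-c["cy"])/f,1]);return np.asarray(c["xyz"]),d
def plane(n,p,z):
    o,d=ray(n,p);return o+d*(z-o[2])/d[2]
def tri(a,b):
    o1,d1=ray("top",a);o2,d2=ray("side",b);d1/=np.linalg.norm(d1);d2/=np.linalg.norm(d2)
    s=np.linalg.lstsq(np.c_[d1,-d2],o2-o1,rcond=None)[0];q1=o1+s[0]*d1;q2=o2+s[1]*d2
    return (q1+q2)/2*1000,np.linalg.norm(q1-q2)*1000
t=lambda u,v:(330+(u+.5)/4-.5,190+(v+.5)/4-.5)
s=lambda u,v:(240+(u+.5)/5-.5,255+(v+.5)/5-.5)
E
python3 - <<'E'
from h import *
np.set_printoptions(precision=1,suppress=True)
T=dict(pivot=((385,501),.111),h1=((466,380),.111),h2=((506,323),.111),h3=((545,265),.111),h4=((585,208),.111),ptop=((650,147),.149),collar=((630,156),.113),tip=((404,339),.118),slotA=((409,292),.104),slotB=((383,402),.104),hinge=((44,406),.104),s1=((649,69),.104),s2=((537,500),.104),s3=((55,369),.104))
S=dict(pivot=(112,280),h1=(268,325),h2=(346,347),h3=(425,368),h4=(505,389),ptop=(585,320),tip=(303,249),slotA=(358,284),slotB=(228,280),hinge=(157,52),s1=(698,436),s2=(138,422),s3=(198,50))
for k,(p,z) in T.items():
    print(k,plane("top",t(*p),z)*1000, *( (plane("side",s(*S[k]),z)*1000,)+tri(t(*p),s(*S[k])) if k in S else ()))
E
```

```text
pivot [ 440.2 -105.4  111. ] [ 440.5 -102.5  111. ] [ 440.4 -105.   113.1] 0.09737752607188353
h1 [ 488.5 -137.7  111. ] [ 487.9 -136.4  111. ] [ 488.2 -137.5  112. ] 0.7868051343906132
h2 [ 511.3 -153.7  111. ] [ 511.  -152.5  111. ] [ 511.1 -153.5  111.9] 0.5247263579483373
h3 [ 534.6 -169.4  111. ] [ 534. -168.  111.] [ 534.2 -169.1  112. ] 0.7541819595913087
h4 [ 557.5 -185.5  111. ] [ 557.  -183.3  111. ] [ 557.  -185.   112.5] 0.840880295398419
ptop [ 579.5 -200.2  149. ] [ 578.5 -197.6  149. ] [ 578.6 -199.5  150.7] 1.4752146343121364
collar [ 578.3 -203.   113. ]
tip [ 504.8 -111.8  118. ] [ 505.2 -109.1  118. ] [ 504.8 -111.4  120. ] 0.07715768635071113
slotA [ 523.4 -116.5  104. ] [ 522.8 -115.   104. ] [ 523.  -116.2  105. ] 0.9004980438707195
slotB [ 479.2 -105.9  104. ] [ 479.9 -103.2  104. ] [ 479.4 -105.6  106.1] 0.285893071052249
hinge [476.5  30.3 104. ] [475.6  31.5 104. ] [476.   30.4 104.7] 1.0529285224312226
s1 [ 614.2 -213.5  104. ] [ 613.8 -210.8  104. ] [ 613.5 -212.8  106. ] 0.8871830281365474
s2 [ 440.5 -167.4  104. ] [ 440. -165.  104.] [ 440.2 -166.9  105.7] 0.8532454827149905
s3 [491.4  26.  104. ] [491.   29.3 104. ] [491.   26.1 106.4] 0.9429028078487126
```

{"name": "drive_tool", "arguments": {
  "motion": [
    [[-30, -34, 0], [0, 0, 0]],
    [[-32, -36, 0], [0, 0, 0]],
    [[-32, -36, 0], [0, 0, 0]],
    [[-32, -36, 0], [0, 0, 0]],
    [[-32, -36, 0], [0, 0, 0]]
  ]
}}

```text
time_s: 0.6
position: [0.2622, 0.3933, 0.241]
tcp_rot: [[-0.97, 0.242, -0.0], [0.242, 0.97, -0.0], [0.0, -0.0, -1.0]]
force: [1.5, 0.4, 0.8]
opening: 1.001
grasp_force: 0.0
```

{"name": "drive_tool", "arguments": {
  "motion": [
    [[-32, -36, 0], [0, 0, 0]],
    [[-32, -36, 0], [0, 0, 0]],
    [[-32, -36, 0], [0, 0, 0]],
    [[-32, -36, 0], [0, 0, 0]],
    [[-32, -36, 0], [0, 0, 0]]
  ]
}}

```text
time_s: 1.1
position: [0.3737, 0.1798, 0.2412]
tcp_rot: [[-0.97, 0.243, 0.0], [0.243, 0.97, 0.0], [-0.0, 0.0, -1.0]]
force: [-0.2, 0.0, 0.3]
opening: 0.998
grasp_force: 0.0
```

{"name": "drive_tool", "arguments": {
  "motion": [
    [[-32, -36, 0], [0, 0, 0]],
    [[-32, -36, 0], [0, 0, 0]],
    [[-32, -36, 0], [0, 0, 0]],
    [[-32, -36, 0], [0, 0, 0]],
    [[-32, -36, 0], [0, 0, 0]]
  ]
}}

```text
time_s: 1.6
position: [0.4851, -0.0339, 0.241]
tcp_rot: [[-0.97, 0.244, -0.0], [0.244, 0.97, 0.0], [0.001, 0.0, -1.0]]
force: [-0.1, 0.8, -0.4]
opening: 0.998
grasp_force: 0.0
```

```bash
cat >> h.py <<'E'
from scipy.spatial.transform import Rotation as R
H=np.array([476.5,30.3]);PEG=np.array([504.8,-111.8]);Y0=np.radians(-90-14.9)
ZA=108.5+0.0 # arm mid thickness
def piv(th): a=Y0-th; return H+140*np.array([np.cos(a),np.sin(a)])
def pose(th,psi,phi,L=168,h=28.5):
    A=R.from_euler("ZY",[psi,-phi]).as_matrix()   # arm frame, lift phi
    return np.r_[piv(th),ZA]+A@[L,0,h], np.c_[-A[:,0],A[:,1],-A[:,2]]
def delta(p,Rt):
    s=read_state();C=np.asarray(s["tcp_rot"]);q=np.asarray(s["position"])*1000
    return C.T@(p-q), R.from_matrix(C.T@Rt).as_rotvec(), s
def solve(r=114,peg=PEG):
    from scipy.optimize import brentq
    th=brentq(lambda x:np.linalg.norm(peg-piv(x))-r,0,.9);d=peg-piv(th);return th,np.arctan2(d[1],d[0])
E
python3 - <<'E'
from h import *
np.set_printoptions(precision=3,suppress=True)
print(piv(0),solve(),np.degrees(solve()[1]))
p,r=pose(0,np.radians(-34.1),0);print(p);d=delta(p,r);print(d[0],d[1],d[2]["position"],d[2]["joint_positions"],d[2]["time_s"],d[2]["force"])
print(pose(*solve(),0)[0])
E
```

```text
[ 440.501 -104.993] (0.3660559152139601, np.float64(-0.2540952189378707)) -14.558583639592618
[ 579.616 -199.18   137.   ]
[-132.069 -137.254  103.932] [ 0.    -0.001  0.349] [ 0.485 -0.034  0.241] [-17.2    19.614 101.537   0.016  58.882 -93.086] 1.6 [-0.051  0.824 -0.433]
[ 557.066 -125.374  137.   ]
```

{"name": "drive_tool", "arguments": {
  "motion": [
    [[-33, -34, 0], [0, 0, 0]],
    [[-33, -34, 0], [0, 0, 0]],
    [[-33, -34, 0], [0, 0, 0]],
    [[-33, -35, 0], [0, 0, 0]],
    [[0, 0, 10], [0, 0, 0.117]]
  ]
}}

```text
time_s: 2.1
position: [0.5836, -0.204, 0.2321]
tcp_rot: [[-0.932, 0.362, 0.007], [0.362, 0.932, -0.006], [-0.009, -0.003, -1.0]]
force: [-1.4, 0.6, -0.3]
opening: 0.998
grasp_force: 0.0
```

{"name": "drive_tool", "arguments": {
  "motion": [
    [[0, 0, 10], [0, 0, 0.117]],
    [[0, 0, 10], [0, 0, 0.115]],
    [[0, 0, 10], [0, 0, 0]],
    [[0, 0, 0], [0, 0, 0]],
    [[0, 0, 0], [0, 0, 0]]
  ]
}}

```text
time_s: 2.6
position: [0.5794, -0.1968, 0.2011]
tcp_rot: [[-0.829, 0.559, -0.001], [0.559, 0.829, 0.0], [0.001, -0.0, -1.0]]
force: [0.5, 0.0, -0.3]
opening: 0.999
grasp_force: 0.0
```

Run:
```python
from h import *
np.set_printoptions(precision=3,suppress=True)
p,r=pose(0,np.radians(-34.1),0);d=delta(p,r);print(d[0],d[1],d[2]["position"],d[2]["joint_positions"],d[2]["force"])
```

```text
[-1.582 -1.863 64.055] [-0.    -0.001  0.002] [ 0.579 -0.197  0.201] [-29.209  31.887  86.312  -0.003  61.835 -85.234] [ 0.465  0.023 -0.33 ]
```

{"name": "drive_tool", "arguments": {
  "motion": [
    [[-1, -2, 15], [0, 0, 0]],
    [[0, 0, 15], [0, 0, 0]],
    [[0, 0, 15], [0, 0, 0]],
    [[0, 0, 12], [0, 0, 0]],
    [[0, 0, 7], [0, 0, 0]]
  ],
  "gripper": 0.5
}}

```text
time_s: 3.1
position: [0.5791, -0.199, 0.1367]
tcp_rot: [[-0.829, 0.56, -0.0], [0.56, 0.829, 0.0], [0.0, -0.0, -1.0]]
force: [-0.1, 1.0, -0.6]
opening: 0.631
grasp_force: 0.0
```

{"name": "drive_tool", "arguments": {
  "motion": [
    [[0, 0, 0], [0, 0, 0]],
    [[0, 0, 0], [0, 0, 0]],
    [[0, 0, 0], [0, 0, 0]],
    [[0, 0, 0], [0, 0, 0]],
    [[0, 0, 0], [0, 0, 0]]
  ],
  "gripper": 0
}}

```text
time_s: 3.6
position: [0.5794, -0.1993, 0.1378]
tcp_rot: [[-0.828, 0.56, 0.001], [0.56, 0.828, -0.0], [-0.001, 0.0, -1.0]]
force: [-0.1, 0.9, 0.1]
opening: 0.176
grasp_force: 0.0
```

{"name": "drive_tool", "arguments": {
  "motion": [
    [[0, 0, 0], [0, 0, 0]],
    [[0, 0, 0], [0, 0, 0]],
    [[0, 0, 0], [0, 0, 0]]
  ]
}}

```text
time_s: 3.9
position: [0.5794, -0.1993, 0.1374]
tcp_rot: [[-0.828, 0.56, 0.001], [0.56, 0.828, -0.0], [-0.001, 0.0, -1.0]]
force: [0.4, 0.3, 0.5]
opening: 0.148
grasp_force: 30.0
```

Run:
```python
from h import *
import cv2
np.set_printoptions(precision=3,suppress=True)
a=cv2.cvtColor(capture("side"),cv2.COLOR_RGB2BGR)[230:360,220:400]
cv2.imwrite("pics/g1.png",cv2.resize(a,None,fx=4,fy=4,interpolation=cv2.INTER_CUBIC))
p,r=pose(0,np.radians(-34.1),0);d=delta(p,r);print(d[0],d[1],d[2])
```

```text
[-0.118  0.203  0.421] [0.    0.001 0.   ] {'time_s': 3.95, 'joint_positions': array([-29.417,  36.685,  89.087,  -0.001,  54.189, -85.341]), 'qvel': array([-0.021,  0.165, -0.079, -0.081, -0.12 ,  0.04 ]), 'tau': array([  0.089, -44.831, -13.476,  -0.019,   0.227,  -0.003]), 'position': array([ 0.579, -0.199,  0.137]), 'tcp_rot': array([[-0.828,  0.56 ,  0.001],
       [ 0.56 ,  0.828, -0.   ],
       [-0.001,  0.   , -1.   ]]), 'force': array([ 0.113, -0.413,  0.646]), 'moment': array([-0.075, -0.082, -0.01 ]), 'grasp_force': 29.999997625127435, 'opening': 0.1552586574008628}
```

View pics/g1.png

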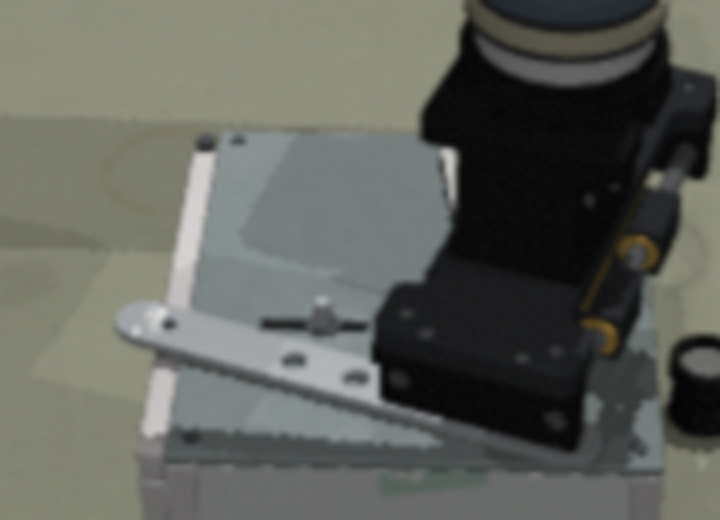

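```bash
cat >> h.py <<'E'
def rows(seq,n):
    s=read_state();q=np.asarray(s["position"])*1000;C=np.asarray(s["tcp_rot"])
    for a,b,k in zip(seq[:-1],seq[1:],n):
        for i in range(1,k+1):
            w=np.array(a)+(np.array(b)-a)*i/k;p,r=pose(*w)
            d=C.T@(p-q);v=R.from_matrix(C.T@r).as_rotvec()
            d=np.round(d*2)/2;v=np.round(v,3);print([d.tolist(),v.tolist()])
            q=q+C@d;C=C@R.from_rotvec(v).as_matrix()
        print()
E
python3 - <<'E'
from h import *
a=np.radians(-34.1);th,ps=solve()
rows([(0,a,0),(0,a,.2),(th*.6,a+.05,.2),(th,ps,.2)],[5,5,5])
E
```

```text
[[1.0, 0.0, -6.5], [0.0, -0.039, 0.0]]
[[1.5, 0.0, -6.5], [0.0, -0.04, 0.0]]
[[1.0, 0.0, -6.5], [0.0, -0.04, 0.0]]
[[1.5, 0.0, -7.0], [0.0, -0.04, 0.0]]
[[1.5, 0.0, -6.5], [0.0, -0.04, 0.0]]

[[5.5, -0.0, -1.0], [-0.002, -0.0, -0.009]]
[[6.0, -0.0, -1.5], [-0.002, -0.0, -0.01]]
[[5.5, 0.5, -1.0], [-0.002, -0.0, -0.01]]
[[6.0, 0.5, -1.5], [-0.002, -0.0, -0.01]]
[[6.0, 1.0, -1.0], [-0.002, -0.0, -0.01]]

[[4.5, 9.0, -1.0], [-0.011, -0.0, -0.057]]
[[4.5, 9.5, -1.0], [-0.012, -0.0, -0.057]]
[[4.0, 9.5, -0.5], [-0.011, -0.0, -0.057]]
[[4.0, 10.0, -1.0], [-0.012, -0.0, -0.057]]
[[4.5, 10.5, -1.0], [-0.012, -0.0, -0.057]]
```

{"name": "drive_tool", "arguments": {
  "motion": [
    [[1, 0, -6.5], [0, -0.04, 0]],
    [[1.5, 0, -6.5], [0, -0.04, 0]],
    [[1, 0, -6.5], [0, -0.04, 0]],
    [[1.5, 0, -7], [0, -0.04, 0]],
    [[1.5, 0, -6.5], [0, -0.04, 0]]
  ]
}}

```text
time_s: 4.45
position: [0.5719, -0.1943, 0.17]
tcp_rot: [[-0.811, 0.56, 0.167], [0.549, 0.828, -0.113], [-0.201, -0.0, -0.98]]
force: [0.9, -0.5, 0.1]
opening: 0.151
grasp_force: 30.0
```

{"name": "drive_tool", "arguments": {
  "motion": [
    [[5.5, 0, -1], [-0.002, 0, -0.01]],
    [[6, 0, -1.5], [-0.002, 0, -0.01]],
    [[5.5, 0.5, -1], [-0.002, 0, -0.01]],
    [[6, 0.5, -1.5], [-0.002, 0, -0.01]],
    [[6, 1, -1], [-0.002, 0, -0.01]]
  ]
}}

```text
time_s: 4.95
position: [0.548, -0.1764, 0.1697]
tcp_rot: [[-0.839, 0.517, 0.171], [0.506, 0.856, -0.103], [-0.2, -0.0, -0.98]]
force: [3.4, -2.2, 0.9]
opening: 0.149
grasp_force: 30.0
```

{"name": "drive_tool", "arguments": {
  "motion": [
    [[4.5, 9, -1], [-0.011, 0, -0.057]],
    [[4.5, 9.5, -1], [-0.012, 0, -0.057]],
    [[4, 9.5, -0.5], [-0.011, 0, -0.057]],
    [[4, 10, -1], [-0.012, 0, -0.057]],
    [[4.5, 10.5, -1], [-0.012, 0, -0.057]]
  ]
}}

```text
time_s: 5.45
position: [0.5486, -0.1229, 0.1701]
tcp_rot: [[-0.949, 0.248, 0.195], [0.243, 0.969, -0.05], [-0.201, 0.0, -0.98]]
force: [4.5, -1.5, 1.3]
opening: 0.148
grasp_force: 30.0
```

{"name": "drive_tool", "arguments": {
  "motion": [
    [[0, 0, 0], [0, 0, 0]],
    [[0, 0, 0], [0, 0, 0]]
  ]
}}

```text
time_s: 5.65
position: [0.5481, -0.1231, 0.1699]
tcp_rot: [[-0.949, 0.251, 0.193], [0.246, 0.968, -0.05], [-0.199, 0.0, -0.98]]
force: [3.3, -0.7, 1.5]
opening: 0.155
grasp_force: 30.0
```

Run:
```python
from h import *
import cv2
np.set_printoptions(precision=3,suppress=True)
for n,(y,x,f) in dict(top=(190,330,4),side=(230,220,4)).items():
  a=cv2.cvtColor(capture(n),cv2.COLOR_RGB2BGR)[y:y+150,x:x+180]
  cv2.imwrite(f"pics/o_{n}.png",cv2.resize(a,None,fx=f,fy=f,interpolation=cv2.INTER_CUBIC))
p,r=pose(*solve(),.2);d=delta(p,r);print(d[0],d[1],d[2]["force"],d[2]["moment"],d[2]["position"],d[2]["opening"])
```

```text
[-0.057  0.408  0.054] [0.    0.001 0.   ] [ 3.484 -0.611  0.505] [-0.118 -0.562 -0.021] [ 0.548 -0.123  0.17 ] 0.15044858545591022
```

View pics/o_side.png

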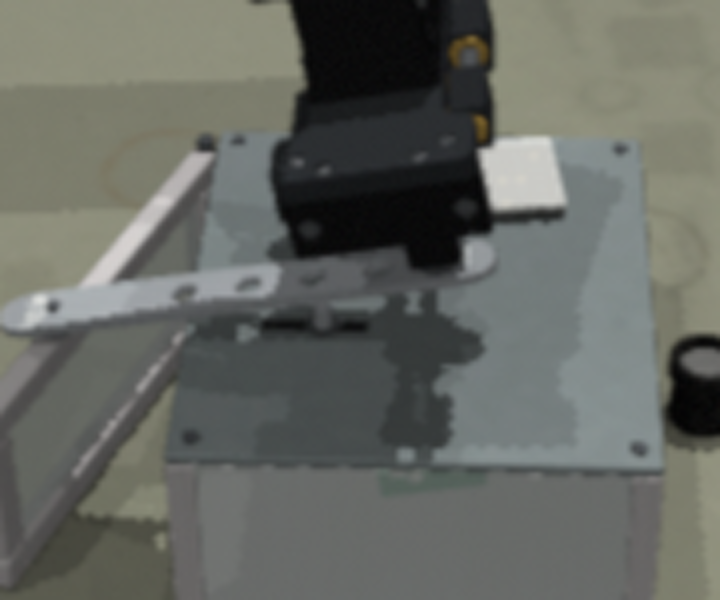

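Run:
```python
from h import *
np.set_printoptions(precision=1,suppress=True)
g=lambda u,v:(220+(u+.5)/4-.5,230+(v+.5)/4-.5)
th,ps=solve();A=R.from_euler("ZY",[ps,-.2]).as_matrix()
for k,L,p in (("piv",0,(53,306)),("h1",58,(185,291)),("h2",86,(248,283)),("h3",114,(312,276)),("h4",142,(377,267))):
    w=np.r_[piv(th),ZA]+A@[L,0,2.5];print(k,w,plane("side",g(*p),w[2]/1000)*1000-w)
rows([(th,ps,.2),(th,ps,.1),(th,ps,.03),(th,ps,0)],[5,5,3])
```

```text
piv [394. -83. 111.] [-0.4  3.   0. ]
h1 [449.  -97.3 122.5] [-0.3  1.   0. ]
h2 [ 475.6 -104.2  128. ] [-0.9  0.6  0. ]
h3 [ 502.1 -111.1  133.6] [-1.5 -0.5  0. ]
h4 [ 528.7 -118.   139.2] [-1.6 -0.4  0. ]
[[-0.5, 0.5, 3.5], [0.0, 0.021, 0.0]]
[[-0.5, -0.0, 3.5], [0.0, 0.02, 0.0]]
[[-0.5, -0.0, 3.0], [0.0, 0.02, 0.0]]
[[-0.5, -0.0, 3.5], [0.0, 0.02, 0.0]]
[[-0.5, -0.0, 3.5], [0.0, 0.02, 0.0]]

[[-0.5, -0.0, 2.0], [0.0, 0.014, 0.0]]
[[-0.5, -0.0, 2.5], [0.0, 0.014, 0.0]]
[[-0.5, -0.0, 2.5], [0.0, 0.014, 0.0]]
[[-0.5, -0.0, 2.5], [0.0, 0.014, 0.0]]
[[-0.0, -0.0, 2.0], [0.0, 0.014, 0.0]]

[[-0.5, -0.0, 2.0], [0.0, 0.01, 0.0]]
[[-0.0, -0.0, 1.5], [0.0, 0.01, 0.0]]
[[-0.5, -0.0, 1.5], [0.0, 0.01, 0.0]]
```

{"name": "drive_tool", "arguments": {
  "motion": [
    [[-0.5, 0.5, 3.5], [0, 0.02, 0]],
    [[-0.5, 0, 3.5], [0, 0.02, 0]],
    [[-0.5, 0, 3], [0, 0.02, 0]],
    [[-0.5, 0, 3.5], [0, 0.02, 0]],
    [[-0.5, 0, 3.5], [0, 0.02, 0]]
  ]
}}

```text
time_s: 6.25
position: [0.5534, -0.1241, 0.153]
tcp_rot: [[-0.963, 0.251, 0.096], [0.249, 0.968, -0.025], [-0.099, 0.0, -0.995]]
force: [4.5, -0.6, 0.1]
opening: 0.145
grasp_force: 30.0
```

{"name": "drive_tool", "arguments": {
  "motion": [
    [[-0.5, 0, 2], [0, 0.014, 0]],
    [[0, 0, 0], [0, 0, 0]]
  ]
}}

```text
time_s: 6.45
position: [0.5542, -0.1243, 0.151]
tcp_rot: [[-0.965, 0.25, 0.083], [0.249, 0.968, -0.021], [-0.085, 0.0, -0.996]]
force: [5.2, -0.6, 0.8]
opening: 0.152
grasp_force: 30.0
```

{"name": "drive_tool", "arguments": {
  "motion": [
    [[-0.5, 0, 2.5], [0, 0.014, 0]],
    [[0, 0, 0], [0, 0, 0]]
  ]
}}

```text
time_s: 6.65
position: [0.5547, -0.1244, 0.1489]
tcp_rot: [[-0.966, 0.25, 0.07], [0.25, 0.968, -0.018], [-0.072, 0.0, -0.997]]
force: [5.0, -0.9, -0.5]
opening: 0.15
grasp_force: 30.0
```

{"name": "drive_tool", "arguments": {
  "motion": [
    [[-0.5, 0, 2.5], [0, 0.014, 0]],
    [[0, 0, 0], [0, 0, 0]]
  ]
}}

```text
time_s: 6.85
position: [0.5551, -0.1246, 0.1464]
tcp_rot: [[-0.967, 0.25, 0.056], [0.25, 0.968, -0.014], [-0.058, 0.0, -0.998]]
force: [4.4, -1.1, 0.0]
opening: 0.148
grasp_force: 30.0
```

{"name": "drive_tool", "arguments": {
  "motion": [
    [[-0.5, 0, 2.5], [0, 0.014, 0]],
    [[0, 0, 0], [0, 0, 0]]
  ]
}}

```text
time_s: 7.05
position: [0.5556, -0.1246, 0.1438]
tcp_rot: [[-0.967, 0.25, 0.042], [0.25, 0.968, -0.011], [-0.043, 0.0, -0.999]]
force: [3.9, -0.7, 0.2]
opening: 0.149
grasp_force: 30.0
```

{"name": "drive_tool", "arguments": {
  "motion": [
    [[0, 0, 2], [0, 0.014, 0]],
    [[0, 0, 0], [0, 0, 0]]
  ]
}}

```text
time_s: 7.25
position: [0.556, -0.1247, 0.1419]
tcp_rot: [[-0.968, 0.25, 0.029], [0.25, 0.968, -0.007], [-0.03, 0.0, -1.0]]
force: [5.4, -1.9, -0.7]
opening: 0.149
grasp_force: 30.0
```

{"name": "drive_tool", "arguments": {
  "motion": [
    [[-0.5, 0, 2], [0, 0.01, 0]],
    [[0, 0, 1], [0, 0.01, 0]],
    [[0, 0, 0], [0, 0, 0]]
  ]
}}

```text
time_s: 7.55
position: [0.5565, -0.1249, 0.1389]
tcp_rot: [[-0.968, 0.25, 0.01], [0.25, 0.968, -0.002], [-0.01, 0.0, -1.0]]
force: [4.8, -2.0, -0.9]
opening: 0.152
grasp_force: 30.0
```

{"name": "drive_tool", "arguments": {
  "motion": [
    [[0, 0, 1.5], [0, 0.01, 0]],
    [[0, 0, 0], [0, 0, 0]],
    [[0, 0, 0], [0, 0, 0]]
  ]
}}

```text
time_s: 7.85
position: [0.5567, -0.1249, 0.1376]
tcp_rot: [[-0.968, 0.25, 0.001], [0.25, 0.968, -0.0], [-0.001, 0.0, -1.0]]
force: [5.7, -1.1, 0.0]
opening: 0.154
grasp_force: 30.0
```

Run:
```python
from h import *
import cv2
np.set_printoptions(precision=3,suppress=True)
a=cv2.cvtColor(capture("side"),cv2.COLOR_RGB2BGR)[230:360,220:400]
cv2.imwrite("pics/low.png",cv2.resize(a,None,fx=4,fy=4,interpolation=cv2.INTER_CUBIC))
p,r=pose(*solve(),0);d=delta(p,r);print(d[0],d[1],d[2]["force"],d[2]["moment"],d[2]["position"],d[2]["opening"])
```

```text
[-0.491 -0.381  0.652] [0.    0.001 0.001] [ 5.656 -1.135 -0.035] [-0.189 -1.008 -0.035] [ 0.557 -0.125  0.138] 0.15318471925858707
```

View pics/low.png

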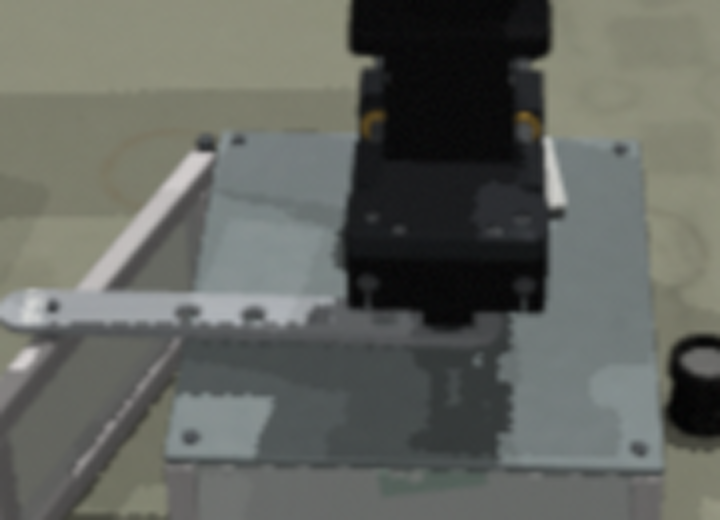

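{"name": "drive_tool", "arguments": {
  "motion": [
    [[-0.5, 0, 0.3], [0, 0, 0]],
    [[-0.5, 0, 0], [0, 0, 0]],
    [[0, 0, 0], [0, 0, 0]],
    [[0, 0, 0], [0, 0, 0]]
  ]
}}

```text
time_s: 8.3
position: [0.5569, -0.1249, 0.1372]
tcp_rot: [[-0.968, 0.25, -0.001], [0.25, 0.968, 0.0], [0.001, 0.0, -1.0]]
force: [3.5, -0.9, 1.2]
opening: 0.146
grasp_force: 30.0
```

{"name": "drive_tool", "arguments": {
  "motion": [
    [[0, 0, 0], [0, 0, 0]],
    [[0, 0, 0], [0, 0, 0]],
    [[0, 0, 0], [0, 0, 0]],
    [[0, 0, 0], [0, 0, 0]],
    [[0, 0, 0], [0, 0, 0]]
  ],
  "gripper": 0.5
}}

```text
time_s: 8.8
position: [0.5565, -0.1248, 0.137]
tcp_rot: [[-0.968, 0.25, -0.002], [0.25, 0.968, 0.001], [0.002, 0.0, -1.0]]
force: [-0.0, -0.0, 0.2]
opening: 0.473
grasp_force: 0.0
```

{"name": "drive_tool", "arguments": {
  "motion": [
    [[0, 0, -10], [0, 0, 0]],
    [[0, 0, -20], [0, 0, 0]],
    [[0, 0, -25], [0, 0, 0]],
    [[0, 0, -30], [0, 0, 0]],
    [[0, 0, -30], [0, 0, 0]]
  ]
}}

```text
time_s: 9.3
position: [0.5569, -0.1249, 0.254]
tcp_rot: [[-0.968, 0.25, -0.0], [0.25, 0.968, 0.0], [0.0, 0.0, -1.0]]
force: [1.1, -0.0, 0.9]
opening: 0.5
grasp_force: 0.0
```

{"name": "drive_tool", "arguments": {
  "motion": [
    [[0, 45, 0], [0, 0, 0]],
    [[0, 45, 0], [0, 0, 0]],
    [[0, 45, 0], [0, 0, 0]],
    [[0, 45, 0], [0, 0, 0]],
    [[0, 30, 0], [0, 0, 0]]
  ]
}}

```text
time_s: 9.8
position: [0.6099, 0.0812, 0.2533]
tcp_rot: [[-0.969, 0.249, 0.001], [0.249, 0.969, 0.001], [-0.001, 0.001, -1.0]]
force: [0.6, -0.4, -0.3]
opening: 0.501
grasp_force: 0.0
```

Run:
```python
from h import *
import cv2
o=[]
for n,(y,x) in dict(top=(180,310),side=(230,210)).items():
  a=cv2.cvtColor(capture(n),cv2.COLOR_RGB2BGR)[y:y+190,x:x+200]
  o.append(cv2.resize(a,None,fx=4,fy=4,interpolation=cv2.INTER_CUBIC)[:, :])
im=np.hstack([cv2.resize(k,(400,380)) for k in o])
cv2.imwrite("pics/end.png",cv2.resize(im,(800,380)))
```

```text
(no output)
```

View pics/end.png

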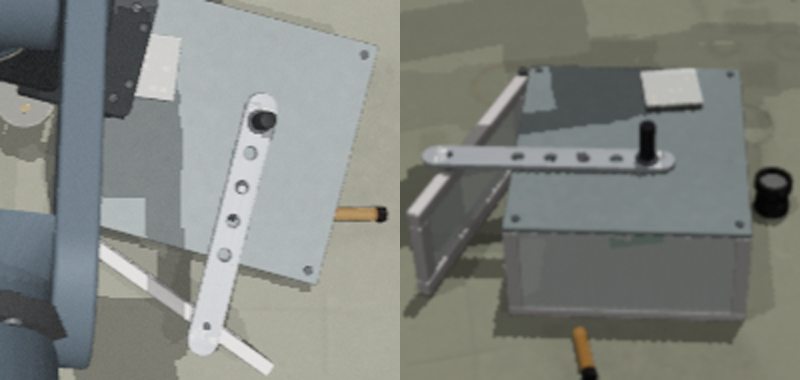

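The end view shows the door ajar and the arm lying level. The peg's earlier pixel maps to about (241,189) here, which is the third hole at (242,187). I'll check it once more close up.

Run:
```python
from h import *
import cv2
a=cv2.cvtColor(capture("top"),cv2.COLOR_RGB2BGR)[225:360,395:455]
b=cv2.cvtColor(capture("side"),cv2.COLOR_RGB2BGR)[285:330,215:355]
A=cv2.resize(a,(260,585),interpolation=cv2.INTER_CUBIC);B=cv2.resize(b,(530,170),interpolation=cv2.INTER_CUBIC)
o=np.zeros((590,800,3),np.uint8);o[:585,:260]=A;o[:170,265:795]=B;cv2.imwrite("pics/fin.png",o)
```

```text
(no output)
```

View pics/fin.png

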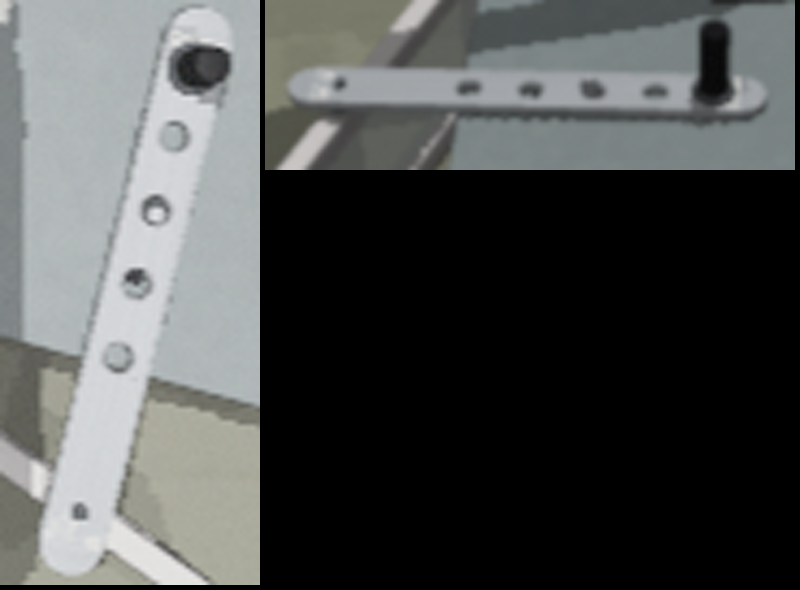

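The peg's bright tip shows in the third hole, at (156,211) in the top crop and (592,89) in the side crop. The slot is seen through the second hole, the arm is level, and the door is held.

```bash
python3 -c "from rig import *;print(hand_in())"
```

```text
the job is handed in; nothing more can be done
None
```

The job is handed in: the arm lies flat with its third hole over the peg and holds the door ajar by itself, the gripper is clear, and the force readings stayed under about 6 N.

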